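# Seat a lens barrel in a sprung V-cradle and hold it

### The arm

A 6-joint arm with a two-finger parallel gripper is mounted at the origin on the work surface. World frame = base frame: x ahead of the robot, y to its left, z up, the work surface at z = 0. Lengths are in m, angles in rad, forces in N, time in s.
With the tool pointing down it reaches from about 0.375 to 0.9 m from the base axis. Payload 3.1 kg.
Tool frame: the origin (TCP) lies between the finger pads; the fingertips stand 25 mm ahead of it and the grasp point (between the pads) lies 6 mm ahead of it; x points along the fingers, y is the direction in which the jaws open and shut, and the axes are right-handed (so a half turn about x gives the same grasp; the last joint's range is limited). The gripper opens to 85 mm and grips with 20 to 120 N. Pads are 22 mm wide; open, the fingers measure 114 mm over their backs; the gripper's body (76 mm by 85 mm) begins 54 mm behind the grasp point. The pads swing forward as they close: fully open they stand 13 mm farther back than shut.
Start: joints at [1.165, 0.527, 1.433, -0, 1.181, -0.178], TCP at [0.14, 0.609, 0.256] pointing down, gripper open.
Joint ranges: [-3.08, 3.08], [-0.75, 2.2], [0.22, 2.44], [-1.43, 4.57], [0, 2.65], [-2.85, 2.85]. Speed limits (rad/s): [2.79, 2.79, 3.14, 3.14, 3.14, 3.14].

### API

Orientations are given as a unit quaternion [x, y, z, w].
In Python, from station import manip, viewer, workorder gives the robot as it stands.
- The arm moves only by the shell command python3 -m crank 'ROWS' [FORCE]. ROWS is JSON, one flat list of numbers, 5 for each row, row after row: the opening, from 0 (shut) to 1 (fully open), then the shift along the world's x, y, z in mm, then the turn about the world's z in rad. A call has 1 to 10 rows; each row is the pose to reach, as a shift and turn from the pose commanded when the call began; what a row does not reach only later rows make up. A row lasts 1/8 s, in which the tool goes at most 62.5 mm and 10.7 degrees, less where a joint would pass 70% of its speed; a pose out of reach is approached as far as the arm can. A call with a gripper value outside its range is refused whole. The fingers move at their own pace and stop on an object; FORCE is the grip in N (left out, the last holds). Time passes only in rows, so rows that repeat a pose let the fingers close. It gives the time, the measured TCP pose, the force and the opening at its end, in the units of the state.
- manip.sense(): the state, without advancing time (a new reading comes with each control period).
- viewer.snapshot(name): name is "scene" or "side" or "wrist"; returns a dict with "img" (400x640x3 uint8, red, green, blue), "range_z" (400x640 float32, m along the optical axis (not along the pixel's ray), 0 where there is no reading), "fx", "fy", "cx", "cy" (pixels), "origin" and "attitude" of the camera in the world. Camera axes: x right, y down, z forward; pixel columns grow to the right and rows downward; lengths in m; the calibration is good to about 2 mm. The wrist camera is an equidistant fisheye: a pixel r from the principal point sees the ray r / f radians off the axis. A picture is of the moment at which its call begins.
- workorder.sign_off(): hands the job in, once; it reports no verdict.
The state is a dict: "t": time; "q": joint angles; "qd": joint speeds; "tau": joint torques, N m; "tcp_pos": TCP position; "tool_rot": TCP orientation; "force": force on the tool from outside, world axes, zero at the start; "ft_torque": the same for the moment, N m; "finger_gap": opening from 0.0 (shut) to 1.0 (fully open).
Only numpy, scipy, OpenCV 4.12 (cv2) and the standard library are available. Lean on these libraries where they do the work, as an engineer would, in place of code of your own. Each camera call takes 0.05 s, during which the arm holds its last target.

### The job

The brass setting sleeve is still lying in the V of the sprung V-cradle: take it out and set it down gently in the blue tray beside the cradle. Then take the black lens barrel from its white rest, lay it lengthwise in the V, centred over both saddles (either end first), and press it down onto both flanks so that the cradle sinks about halfway through its 12 mm of spring travel. Finish while still holding the barrel pressed there, do not drop either part, and leave the other things on the bench where they are.

Things in the scene. Friction and masses are not known exactly. Their poses are not given: they have to be found in the camera images.
- lens: black lens barrel, a plain cylinder 40 mm in diameter and 120 mm long, about 220 g, with a thin red and a thin silver ring, glass at one end. Origin at its centre; its own x axis is the cylinder axis. At the start it lies level on the white rest, its axis 31 mm above the bench. Its roll about x is of no importance
- rest: white flat rest, 130 x 70 mm plate 6 mm thick, with two thin black rubber rods along its x axis (22 mm apart, tops 14 mm above the bench) on which the lens barrel lies, and a low end stop (34 mm wide, 15 mm high) at each end; fixed to the bench. Origin under its centre, on the bench; x along the rods
- sleeve: brass-coloured setting sleeve, a plain cylinder 32 mm in diameter and 110 mm long, about 260 g. Origin at its centre; its own x axis is the cylinder axis. At the start it lies in the V, its axis 77 mm above the bench and parallel to the V
- tray: shallow blue open tray near the V-cradle, 230 x 160 mm (x, y), 24 mm high, walls and floor 4 mm thick; fixed to the bench. Origin under its centre; a steel gauge block lies near its +x end, the rest is empty. (A second blue tray, full of parts, stands at the far left edge of the bench: not this one)
- fixture: white base of the V-cradle, 150 x 100 mm and 25 mm high, fixed to the bench. Origin under its centre; the V runs along its x axis
- cradle (a joint): how far the cradle is pressed straight down against its springs, in m: 0 at the top, 0.012 at the bottom stop. It stays at the top under the weight of either part; the springs push up with about 9 N at 0, plus 1 N per mm (the cradle weighs 2.5 N, so with the barrel in it about 10 N of extra push brings it to the middle)
- v_seat (a point): point on the cradle where the centre of the lens barrel lies when seated and centred: 82 mm above the bench, cradle at the top; sinks with it. x along the V, z up. 90 degree V in two saddles, from 30 to 60 mm either side of this point along x; the 60 mm gap between is open for fingers. Apex 28 mm below this point, plate in the gap 35 mm below, saddle tops level with it; 81 mm wide
- flank_left: the +y flanks of both saddles (steel faces on blue blocks), one body, part of the cradle. Its origin is on the cradle's mid plane, 43 mm under v_seat
- flank_right: the -y flanks of both saddles (steel faces on blue blocks), one body, part of the cradle. Its origin is on the cradle's mid plane, 43 mm under v_seat
- gauge_block: bystander: steel gauge block, 12 x 60 x 20 mm, lying in the blue tray near its +x end, its 12 mm side along the tray's x. Origin under its centre
- chuck: bystander: dark steel drill chuck, 42 mm in diameter, 48 mm high, standing. Origin under its centre
- jar: bystander: amber jar with black cap, 48 mm in diameter, 60 mm high. Origin under its centre
- pin_box: bystander: flat orange pin-gauge box, 70 x 110 x 22 mm. Origin under its centre
- caliper: bystander: steel caliper with a black head, about 65 x 170 mm, 12 mm high, lying flat. Origin under its middle
- pen_cup: bystander: red pen cup, 72 mm in diameter, 60 mm high, with pens to 110 mm. Origin under its centre
- keypad: bystander: white keypad, 90 x 130 x 15 mm. Origin under its centre
Things that resemble listed ones, but are neither listed nor needed, are in the scene too. What is meant by the sleeve is not pink, and is the larger of those in its own colour.

How it is judged:
By the outcome, as a careful person would: the job done as asked, in the order asked, and still so for the second after the job is handed in, while the arm keeps its last pose, push and grip.
It also fails if it takes over 69 s, if anything falls off the work surface, if the arm or the gripper's body presses on something with over 40 N, if the wrist force passes 120 N, or if a joint passes its speed limit or range.

## Working session

There is one attempt and no reset: what is moved stays moved. The work goes in short steps, Python scripts to look and compute and a shell command to move; the robot and the scene stay as the last step left them, time stands still between calls to the robot, and variables do not carry over. Pictures are saved under pics/ and viewed, and the job is handed in when it is done.

```bash
ls; mkdir -p pics; python3 - <<'E'
from station import manip, viewer
import cv2, pickle
s=manip.sense(); print(s)
for n in ["scene","side","wrist"]:
    d=viewer.snapshot(n); cv2.imwrite(f"pics/{n}0.png",d["img"][:,:,::-1]); pickle.dump(d,open(f"pics/{n}0.pkl","wb"))
    print(n,d["fx"],d["cx"],d["cy"],d["origin"],d["attitude"])
E
```

```text
pics
{'t': 0.0, 'q': array([ 1.16550118e+00,  5.28460235e-01,  1.43395724e+00, -3.70134503e-05,
        1.18136220e+00, -1.78502298e-01]), 'qd': array([ 6.55218106e-05, -3.72876748e-04,  8.87305398e-04,  8.99695044e-04,
        1.19381244e-05,  5.82262288e-05]), 'tau': array([-1.41800279e-03, -4.42344761e+01, -1.78024542e+01, -4.21409513e-04,
        8.46954121e-03,  9.41255394e-06]), 'tcp_pos': array([0.14024197, 0.60836213, 0.25531972]), 'tool_rot': array([ 0.07926265,  0.70277646, -0.08075066,  0.70235462]), 'force': array([ 0.3012077 , -0.41644352,  0.50739198]), 'ft_torque': array([-0.01674559,  0.00318685,  0.00956642]), 'finger_gap': 1.0007483234409822}
scene 518.0748826271458 318.9393103681514 196.12535641193554 [ 1.29299912 -0.23331126  0.97144712] [ 0.7700809   0.53595806 -0.20109635 -0.28157525]
side 457.05839356834133 317.0760986396041 199.5595191294766 [ 0.05306169 -0.52868735  0.78388316] [ 0.84720389 -0.35394527  0.15268828 -0.36558803]
wrist 309.70691628693146 323.59987976524457 202.2201529239729 [0.05908681 0.62795188 0.37388747] [0.77195716 0.61466736 0.10011038 0.12745228]
```

View pics/scene0.png

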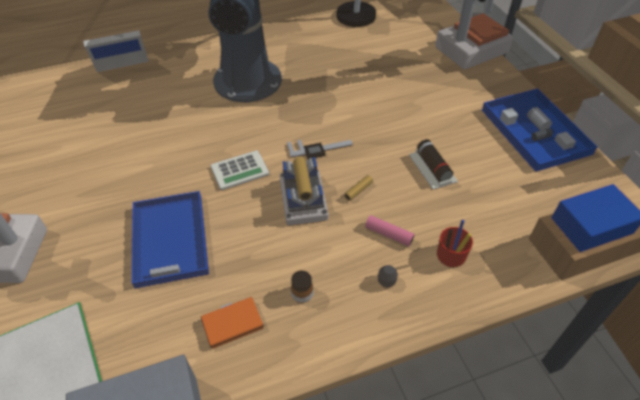

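View pics/side0.png

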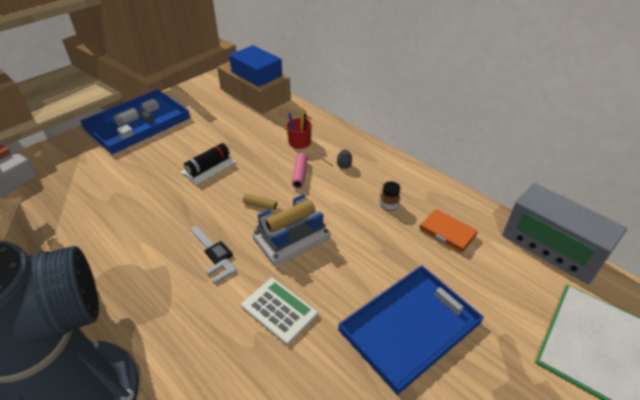

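View pics/wrist0.png

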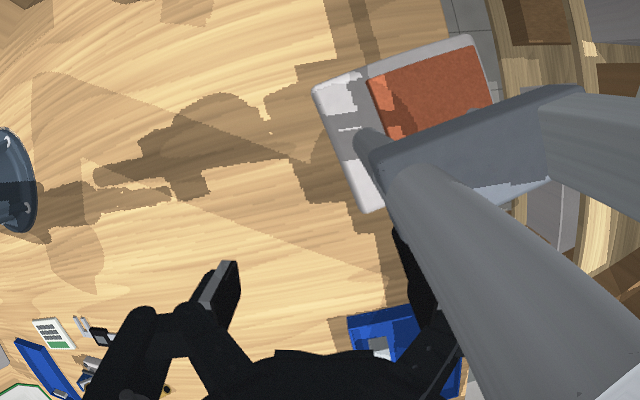

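Candidates for the sleeve, by scene pixel:
- Brass cylinder in the V (303,177).
- Thin brass rod on the bench (359,187).
- Pink cylinder (389,230).

I choose the one in the V: it is brass and the larger of the two. The lens is the black barrel on the white rest at (434,160). The tray is the left blue one at (170,238) with the gauge block at (165,270). The full tray at (540,128) is the decoy. Next I check this in a crop and measure.

```bash
cat > h.py <<'E'
import numpy as np, cv2, pickle
from scipy.spatial.transform import Rotation as R
def cloud(d):
    z=d["range_z"].astype(float); v,u=np.mgrid[0:z.shape[0],0:z.shape[1]]
    P=np.stack([(u-d["cx"])/d["fx"]*z,(v-d["cy"])/d["fy"]*z,z],-1)
    W=P@R.from_quat(d["attitude"]).as_matrix().T+np.array(d["origin"]); W[z<=0]=np.nan
    return W
def proj(d,p):
    c=(np.asarray(p)-d["origin"])@R.from_quat(d["attitude"]).as_matrix()
    return c[...,0]/c[...,2]*d["fx"]+d["cx"], c[...,1]/c[...,2]*d["fy"]+d["cy"]
E
python3 - <<'E'
from h import *
import os
for n,pts,crop in [("scene",dict(sleeve=(303,177),lens=(434,160),rod=(359,187),pink=(389,230),tray=(170,238),block=(165,270),bench=(340,250),chuck=(387,272),keypad=(240,170)),(250,130,230,130)),("side",dict(sleeve=(290,216),lens=(206,160),rod=(261,201),pink=(300,170),tray=(410,325),block=(450,300),bench=(330,290)),(160,130,190,150))]:
    d=pickle.load(open(f"pics/{n}0.pkl","rb")); W=cloud(d)
    for k,(u,v) in pts.items(): print(n,k,np.round(W[v,u],4))
    x,y,w,h=crop; im=cv2.resize(d["img"][y:y+h,x:x+w,::-1],None,fx=3.4,fy=3.4,interpolation=cv2.INTER_CUBIC); cv2.imwrite(f"pics/{n}_crop.png",im)
E
```

```text
scene sleeve [0.5231 0.0031 0.0971]
scene lens [0.5403 0.3399 0.0483]
scene rod [0.54   0.139  0.0265]
scene pink [0.6857 0.1505 0.0294]
scene tray [ 0.5124 -0.321   0.0024]
scene block [ 0.6097 -0.3436  0.0222]
scene bench [0.6802 0.0342 0.0016]
scene chuck [0.795  0.0926 0.048 ]
scene keypad [ 0.3649 -0.1159  0.008 ]
side sleeve [ 0.499  -0.007   0.0909]
side lens [0.5157 0.3349 0.0427]
side rod [0.528  0.1312 0.0232]
side pink [0.6673 0.14   0.0331]
side tray [ 0.5163 -0.3224  0.0045]
side block [ 0.6046 -0.3505  0.0248]
side bench [ 4.695e-01 -1.547e-01 -3.000e-04]
```

View pics/scene_crop.png

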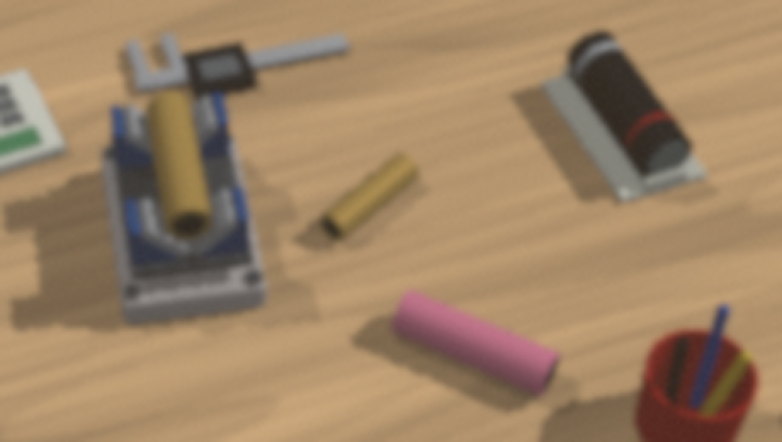

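View pics/side_crop.png

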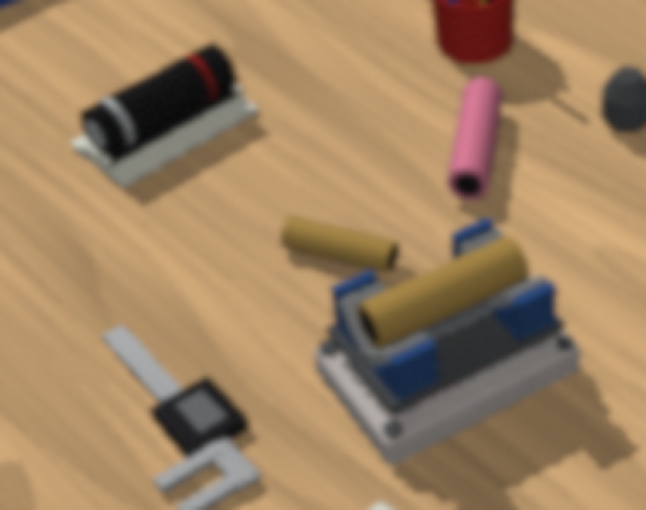

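```bash
cat >> h.py <<'E'
from scipy.optimize import least_squares
def fitcyl(P,r,c0,yaw0,zc=None):
    # level axis cylinder, unknown x,y,z,yaw ; returns (cx,cy,z,yaw), extents along axis
    def f(p):
        n=np.array([-np.sin(p[3]),np.cos(p[3])]); a=(P[:,:2]-p[:2])@n
        return np.hypot(a,P[:,2]-p[2])-r
    def g(p): return np.r_[f(p)/0.002, (p[:2]-c0[:2])@[np.cos(p[3]),np.sin(p[3])]/.01]
    s=least_squares(g,[*c0,yaw0],loss="soft_l1"); p=s.x
    t=(P[:,:2]-p[:2])@[np.cos(p[3]),np.sin(p[3])]
    q=np.percentile(t,[1,99]); m=q.mean()
    return np.r_[p[:2]+m*np.array([np.cos(p[3]),np.sin(p[3])]),p[2:]],q[1]-q[0],np.median(abs(f(p)))
E
python3 - <<'E'
from h import *
D={n:pickle.load(open(f"pics/{n}0.pkl","rb")) for n in("scene","side")}
for name,c,r,hl,yaw,zr in [("sleeve",(.515,0,.077),.016,.075,0.1,(.07,.11)),("lens",(.525,.335,.031),.02,.08,0.3,(.022,.07))]:
    A=[]
    for n,d in D.items():
        W=cloud(d); hsv=cv2.cvtColor(d["img"],cv2.COLOR_RGB2HSV).astype(int)
        m=(np.hypot(W[...,0]-c[0],W[...,1]-c[1])<hl)&(W[...,2]>zr[0])&(W[...,2]<zr[1])
        if name=="sleeve": m&=(hsv[...,0]>12)&(hsv[...,0]<32)&(hsv[...,1]>90)
        else: m&=(hsv[...,2]<90)
        P=W[m]; print(name,n,len(P),*fitcyl(P,r,c,yaw)); A.append(P)
    print(name,"both",*fitcyl(np.vstack(A),r,c,yaw))
# fixture: minAreaRect of points z in 15..30mm near; tray; 
for nm,c,rad,zr in [("fixture",(.515,0),.11,(.020,.03)),("fixall",(.515,0),.11,(.012,.12)),("cradle",(.515,0),.11,(.065,.085)),("tray",(.51,-.32),.16,(.016,.03)),("rest",(.525,.335),.09,(.003,.016))]:
    A=[]
    for n,d in D.items():
        W=cloud(d); m=(np.hypot(W[...,0]-c[0],W[...,1]-c[1])<rad)&(W[...,2]>zr[0])&(W[...,2]<zr[1])
        P=W[m][:,:2]; A.append(P); 
        print(nm,n,len(P),cv2.minAreaRect((P*1000).astype(np.float32)))
    print(nm,"both",cv2.minAreaRect((np.vstack(A)*1000).astype(np.float32)))
E
```

```text
sleeve scene 478 [ 0.50956647  0.00344977  0.07677325 -0.20020863] 0.11049687856452692 0.000953569361974228
sleeve side 715 [ 0.50891301  0.00400871  0.07780045 -0.20043751] 0.10971913332742778 0.0009151323249583058
sleeve both [ 0.50927956  0.00368781  0.07731878 -0.20087173] 0.11045667702944753 0.0009981101388007695
lens scene 614 [0.52981282 0.350084   0.03087408 0.0151247 ] 0.11757563517757152 0.0012388441464056786
lens side 581 [0.52512503 0.35006771 0.03255322 0.00147681] 0.11686139134209088 0.0012185453922216698
lens both [0.52751619 0.35002842 0.03160039 0.00867782] 0.12135589586751108 0.0013295325152663379
fixture scene 535 ((518.7158203125, 30.55215835571289), (156.6531219482422, 148.05690002441406), 78.80277252197266)
fixture side 757 ((512.4561157226562, 30.558528900146484), (158.91583251953125, 148.23556518554688), 79.50907135009766)
fixture both ((515.8929443359375, 29.98748016357422), (159.2726287841797, 153.34242248535156), 78.64765167236328)
fixall scene 2485 ((518.7081909179688, 30.551849365234375), (156.89744567871094, 148.0659942626953), 78.7702407836914)
fixall s
[... 552 characters left out ...]
8316040039)
tray scene 1027 ((514.6250610351562, -323.22027587890625), (160.8290557861328, 235.84930419921875), 82.61164093017578)
tray side 1596 ((515.7943115234375, -323.42926025390625), (160.968994140625, 231.9196319580078), 82.52993774414062)
tray both ((514.60888671875, -323.27264404296875), (160.9713592529297, 235.92135620117188), 82.52993774414062)
rest scene 582 ((529.7766723632812, 332.45013427734375), (165.63893127441406, 164.934326171875), 58.06768798828125)
rest side 659 ((519.4210205078125, 329.1235046386719), (160.74212646484375, 171.166259765625), 49.526145935058594)
rest both ((523.1925659179688, 331.249755859375), (170.55084228515625, 174.23043823242188), 54.887107849121094)
```

```bash
python3 - <<'E'
from h import *
D={n:pickle.load(open(f"pics/{n}0.pkl","rb")) for n in("scene","side")}
A=[]
for n,d in D.items():
    W=cloud(d); m=(np.hypot(W[...,0]-.525,W[...,1]-.345)<.1)&(W[...,2]>.02)&(W[...,2]<.08)
    P=W[m];A.append(P); print(n,len(P),cv2.minAreaRect((P[:,:2]*1000).astype(np.float32)))
    print(P.min(0),P.max(0))
    for k in range(6):
        s=P[(P[:,0]>.47+.02*k)&(P[:,0]<.49+.02*k)]; print(round(.48+.02*k,2), s[:,1].min().round(4),s[:,1].max().round(4),s[:,2].max().round(4))
P=np.vstack(A)
L,e,r=fitcyl(P,.02,(.527,.345,.031),.2); print(L,e,r)
for n,d in D.items():
    im=d["img"][:,:,::-1].copy(); im=cv2.resize(im,None,fx=4,fy=4,interpolation=cv2.INTER_CUBIC)
    def cyl(c,yaw,l,r,col):
        a=np.array([np.cos(yaw),np.sin(yaw),0]);b=np.array([-a[1],a[0],0])
        for s in(-1,1):
            th=np.linspace(0,2*np.pi,40); Q=np.array(c)+s*l/2*a+r*(np.cos(th)[:,None]*b+np.sin(th)[:,None]*np.array([0,0,1]))
            u,v=proj(d,Q); cv2.polylines(im,[np.int32(np.c_[u,v]*4+2)],True,col,1)
    cyl(L[:3],L[3],.12,.02,(0,255,0)); cyl((.5093,.0037,.077),-.199,.11,.016,(255,0,255))
    x,y=(1120,500) if n=="scene" else (680,540)
    cv2.imwrite(f"pics/{n}_ov.png",im[y:y+420,x:x+740])
E
```

```text
scene 721 ((528.9271850585938, 347.0995788574219), (125.27215576171875, 39.467159271240234), 1.9708925485610962)
[0.46589242 0.32728525 0.02010976] [0.59182506 0.36873943 0.0559355 ]
0.48 0.3273 0.3653 0.0559
0.5 0.3279 0.3645 0.0558
0.52 0.3281 0.3644 0.0548
0.54 0.3295 0.3638 0.0559
0.56 0.3289 0.3672 0.0542
0.58 0.3292 0.3687 0.0538
side 698 ((526.6152954101562, 346.2243347167969), (41.51791000366211, 122.51354217529297), 88.709228515625)
[0.46546185 0.3252448  0.02008522] [0.58772976 0.36830982 0.05593023]
0.48 0.3271 0.3626 0.0549
0.5 0.3269 0.3591 0.0551
0.52 0.3286 0.3647 0.0559
0.54 0.3252 0.3619 0.0546
0.56 0.3272 0.361 0.0558
0.58 0.3278 0.3658 0.0544
[0.52735907 0.35000768 0.03175736 0.01084578] 0.12128607069280567 0.0013083977860014195
```

View pics/scene_ov.png

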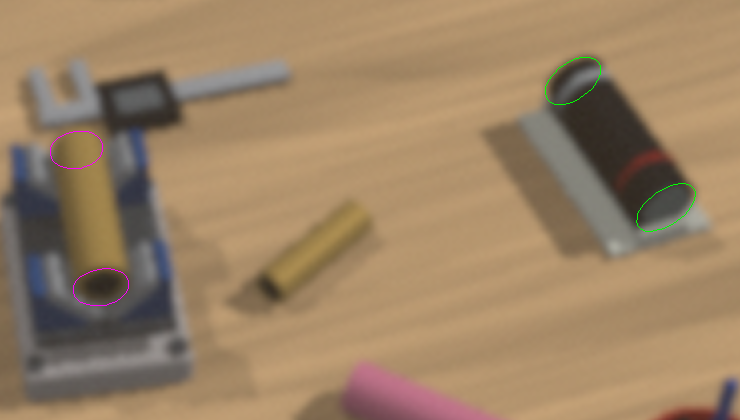

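View pics/side_ov.png

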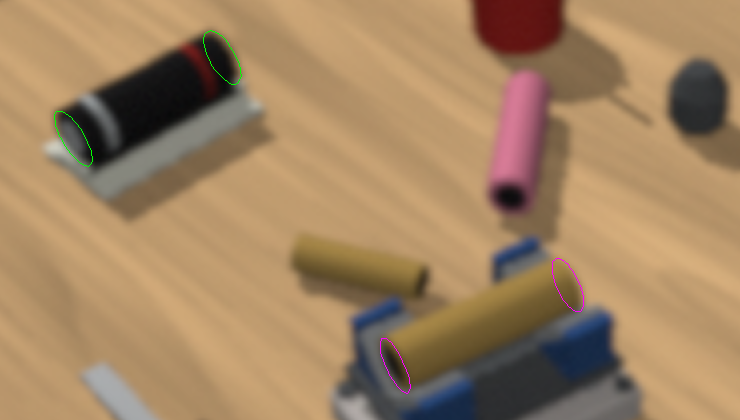

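The overlays fit. The sleeve is at (0.509, 0.004), yaw −0.20. v_seat (saddle tops) is at (0.509, 0.0036), yaw −0.197. The lens is at (0.527, 0.348), yaw about 0.01, and the tray at (0.515, −0.323), yaw −0.13. The jaw yaw is now 1.344, so it needs about +0.03. I'm moving above the sleeve.

```bash
python3 -m crank '[1,369,-605,-60,0.03, 1,369,-605,-60,0.03, 1,369,-605,-60,0.03, 1,369,-605,-60,0.03, 1,369,-605,-60,0.03, 1,369,-605,-60,0.03, 1,369,-605,-60,0.03, 1,369,-605,-60,0.03, 1,369,-605,-60,0.03, 1,369,-605,-60,0.03]' 40
```

```text
t: 1.4
tcp_pos: [0.4656, 0.0753, 0.2034]
tool_rot: [0.07, 0.704, -0.07, 0.704]
force: [0.8, 0.2, -0.1]
finger_gap: 0.997
```

```bash
python3 -m crank '[1,43,-71,-7,0, 1,43,-71,-7,0, 1,43,-71,-7,0, 1,43,-71,-7,0]'; python3 - <<'E'
from h import *
from station import manip,viewer
s=manip.sense(); M=R.from_quat(s["tool_rot"]).as_matrix(); print(s["tcp_pos"],"jaw yaw",np.arctan2(M[1,1],M[0,1]),M[:,0])
for n in("side","wrist"):
    d=viewer.snapshot(n); cv2.imwrite(f"pics/{n}1.png",d["img"][:,:,::-1])
E
```

```text
t: 1.9
tcp_pos: [0.5062, 0.0078, 0.1964]
tool_rot: [0.069, 0.705, -0.069, 0.703]
force: [-0.5, 0.5, -0.1]
finger_gap: 1.003
[0.50621113 0.00779655 0.1963756 ] jaw yaw 1.375145083769411 [-2.26254568e-03  9.16721834e-04 -9.99997020e-01]
```

View pics/wrist1.png

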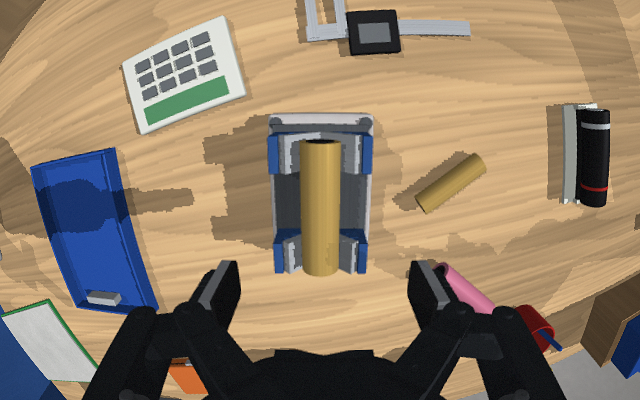

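View pics/side1.png

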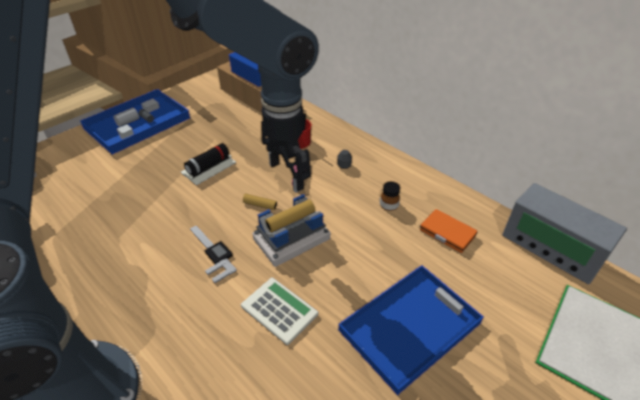

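The wrist view shows the sleeve (320,205) centred between the fingers (218,285) and (430,285). I'm lowering partway and reading the settled pose.

```bash
python3 -m crank '[0.8,0,0,-30,0, 0.8,0,0,-60,0, 0.8,0,0,-60,0, 0.8,0,0,-60,0, 0.8,0,0,-60,0]'
```

```text
t: 2.62
tcp_pos: [0.5085, 0.0065, 0.1378]
tool_rot: [0.069, 0.703, -0.069, 0.705]
force: [-0.5, 0.1, -0.3]
finger_gap: 0.799
```

```bash
python3 -m crank '[0.8,0,-3,-20,0, 0.8,0,-3,-40,0, 0.8,0,-3,-49,0, 0.8,0,-3,-49,0, 0.8,0,-3,-49,0]' && python3 - <<'E'
from h import *
from station import viewer
d=viewer.snapshot("wrist"); cv2.imwrite("pics/wrist2.png",d["img"][:,:,::-1])
d=viewer.snapshot("side"); cv2.imwrite("pics/side2.png",cv2.resize(d["img"][140:280,210:370,::-1],None,fx=4,fy=4,interpolation=cv2.INTER_CUBIC))
E
```

```text
t: 3.25
tcp_pos: [0.5084, 0.0032, 0.0883]
tool_rot: [0.069, 0.703, -0.07, 0.704]
force: [-0.0, 0.4, -0.1]
finger_gap: 0.798
```

View pics/wrist2.png

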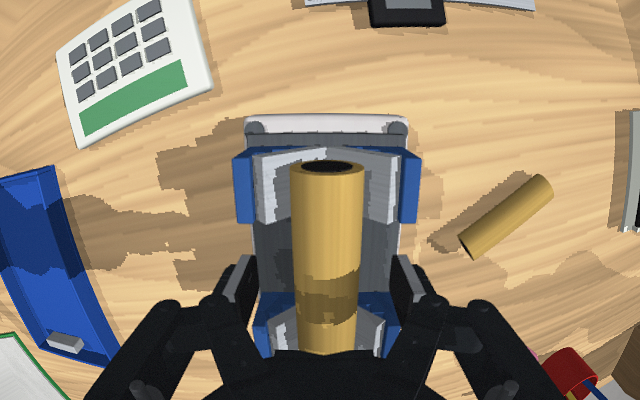

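View pics/side2.png

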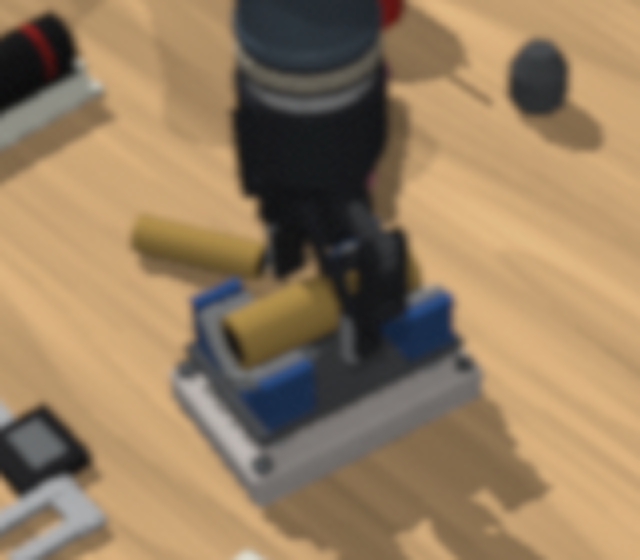

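The fingers straddle the sleeve in the gap. Closing now.

```bash
python3 -m crank '[0,0,0,0,0, 0,0,0,0,0, 0,0,0,0,0, 0,0,0,0,0, 0,0,0,0,0, 0,0,0,0,0]' 45
```

```text
t: 4.1
tcp_pos: [0.508, 0.0041, 0.0881]
tool_rot: [0.07, 0.703, -0.069, 0.704]
force: [0.6, 4.7, 4.5]
finger_gap: 0.359
```

```bash
python3 -m crank '[0,0,0,10,0, 0,0,0,25,0, 0,0,0,50,0, 0,0,0,80,0, 0,0,0,80,0, 0,0,0,80,0]' && python3 - <<'E'
from h import *
from station import viewer
d=viewer.snapshot("wrist"); cv2.imwrite("pics/wrist3.png",d["img"][:,:,::-1])
d=viewer.snapshot("side"); cv2.imwrite("pics/side3.png",cv2.resize(d["img"][100:280,210:370,::-1],None,fx=3,fy=3,interpolation=cv2.INTER_CUBIC))
E
```

```text
t: 4.85
tcp_pos: [0.5071, 0.0032, 0.1673]
tool_rot: [0.069, 0.704, -0.07, 0.703]
force: [-0.0, 0.9, -4.1]
finger_gap: 0.356
```

View pics/wrist3.png

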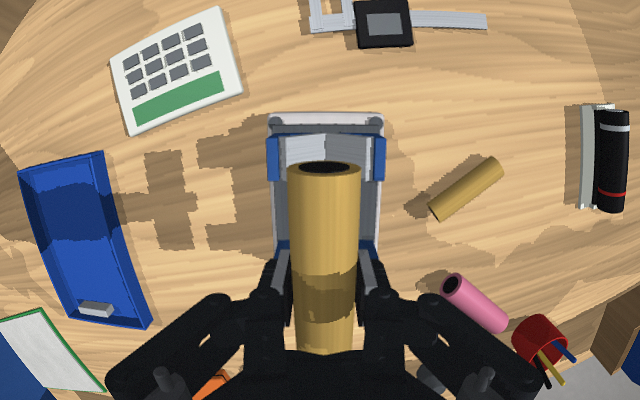

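View pics/side3.png

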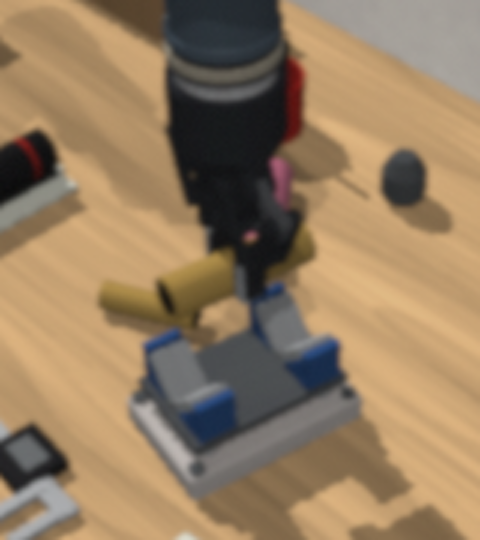

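The sleeve is held level (side crop ~ (235,275)) and the V is empty. I'm carrying it over the tray.

```bash
python3 -m crank '[0,-3,-50,10,0.01, 0,-6,-105,10,0.02, 0,-9,-165,10,0.04, 0,-12,-220,0,0.05, 0,-15,-275,-20,0.06, 0,-17,-323,-40,0.065, 0,-17,-323,-60,0.065, 0,-17,-323,-80,0.065, 0,-17,-323,-80,0.065, 0,-17,-323,-80,0.065]' && python3 - <<'E'
from h import *
from station import viewer
d=viewer.snapshot("wrist"); cv2.imwrite("pics/wrist4.png",d["img"][:,:,::-1])
d=viewer.snapshot("scene"); cv2.imwrite("pics/scene4.png",cv2.resize(d["img"][150:310,90:290,::-1],None,fx=3,fy=3,interpolation=cv2.INTER_CUBIC))
E
```

```text
t: 6.2
tcp_pos: [0.4908, -0.3196, 0.0874]
tool_rot: [0.047, 0.706, -0.046, 0.705]
force: [0.2, 0.7, -2.7]
finger_gap: 0.353
```

View pics/wrist4.png

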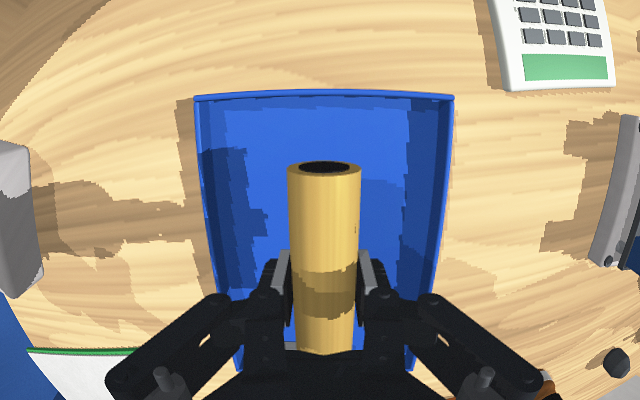

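View pics/scene4.png

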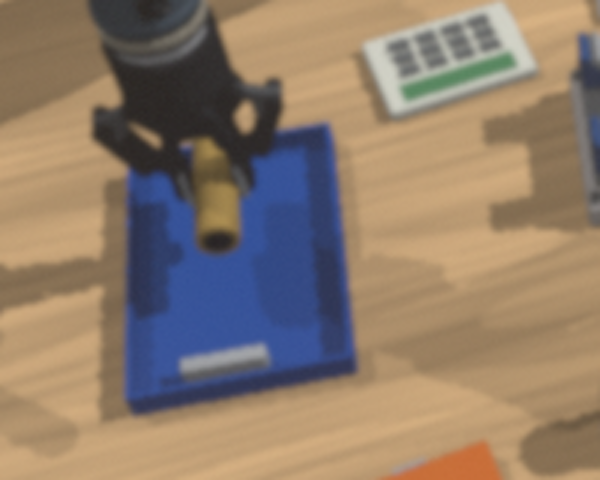

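The sleeve is centred over the tray (scene crop 217,200), clear of the block (225,360). Lowering slowly.

```bash
python3 -m crank '[0,0,0,-15,0, 0,0,0,-30,0, 0,0,0,-42,0, 0,0,0,-49,0, 0,0,0,-52,0, 0,0,0,-53,0, 0,0,0,-53,0]'; python3 -m crank '[0,0,0,-0.5,0, 0,0,0,-1,0, 0,0,0,-1.5,0]'
```

```text
t: 7.18
tcp_pos: [0.491, -0.3199, 0.0349]
tool_rot: [0.046, 0.705, -0.047, 0.706]
force: [0.2, -0.7, -2.9]
finger_gap: 0.359
t: 7.55
tcp_pos: [0.4908, -0.3198, 0.0332]
tool_rot: [0.047, 0.706, -0.047, 0.706]
force: [-0.2, -0.1, -2.8]
finger_gap: 0.358
```

```bash
python3 -m crank '[0,0,0,-0.5,0, 0,0,0,-1,0, 0,0,0,-1,0]'; python3 -m crank '[0,0,0,-0.5,0, 0,0,0,-1,0, 0,0,0,-1,0]';
```

```text
t: 7.92
tcp_pos: [0.4908, -0.3197, 0.0321]
tool_rot: [0.047, 0.706, -0.047, 0.706]
force: [-0.3, -0.1, -2.7]
finger_gap: 0.362
t: 8.3
tcp_pos: [0.4908, -0.3197, 0.0321]
tool_rot: [0.046, 0.706, -0.047, 0.706]
force: [-1.2, 0.5, 5.1]
finger_gap: 0.358
```

Contact (force −2.7 → +5.1). Releasing gradually.

```bash
python3 -m crank '[0.42,0,0,0,0, 0.5,0,0,0,0, 0.6,0,0,0,0, 0.7,0,0,0,0, 0.7,0,0,0,0, 0.7,0,0,20,0, 0.7,0,0,60,0, 0.7,0,0,110,0, 0.8,0,0,150,0, 0.8,0,0,150,0]' && python3 - <<'E'
from h import *
from station import viewer
d=viewer.snapshot("wrist"); cv2.imwrite("pics/wrist5.png",d["img"][:,:,::-1])
E
```

```text
t: 9.55
tcp_pos: [0.4927, -0.3213, 0.1862]
tool_rot: [0.044, 0.703, -0.049, 0.708]
force: [-0.1, -0.2, 1.2]
finger_gap: 0.8
```

View pics/wrist5.png

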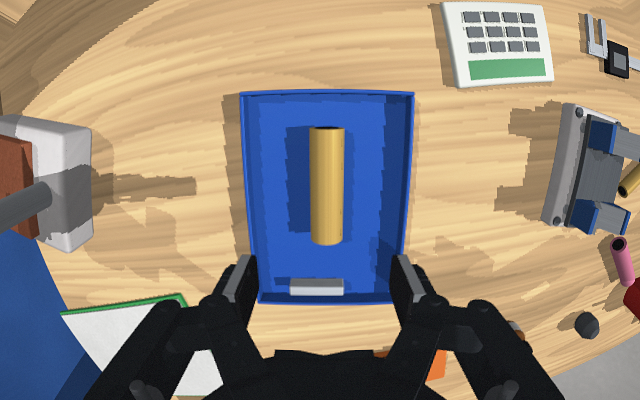

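Sleeve rests in the tray (326,185), clear of the gauge block (317,287). Now to the lens.

```bash
python3 -m crank '[0.9,3,60,0,0.01, 0.9,6,120,0,0.03, 0.9,9,182,0,0.04, 0.9,12,244,0,0.05, 0.9,15,306,0,0.07, 0.9,18,368,0,0.08, 0.9,21,430,0,0.1, 0.9,25,492,0,0.11, 0.9,28,554,0,0.12, 0.9,32,615,0,0.14]';  python3 -m crank '[0.9,3,54,-20,0, 0.9,3,54,-40,0, 0.9,3,54,-60,0, 0.9,3,54,-60,0, 0.9,3,54,-60,0]'; python3 - <<'E'
from h import *
from station import viewer,manip
s=manip.sense(); M=R.from_quat(s["tool_rot"]).as_matrix(); print(s["tcp_pos"],"jaw yaw",np.arctan2(M[1,1],M[0,1]))
d=viewer.snapshot("wrist"); cv2.imwrite("pics/wrist6.png",d["img"][:,:,::-1])
E
```

```text
t: 10.85
tcp_pos: [0.5216, 0.297, 0.1799]
tool_rot: [-0.004, 0.708, 0.003, 0.706]
force: [-0.0, -0.1, -0.8]
finger_gap: 0.901
t: 11.48
tcp_pos: [0.5257, 0.3491, 0.121]
tool_rot: [-0.003, 0.707, 0.003, 0.707]
force: [0.4, -0.0, -0.5]
finger_gap: 0.896
[0.52573219 0.34908872 0.1210402 ] jaw yaw 1.5787045845814474
```

View pics/wrist6.png

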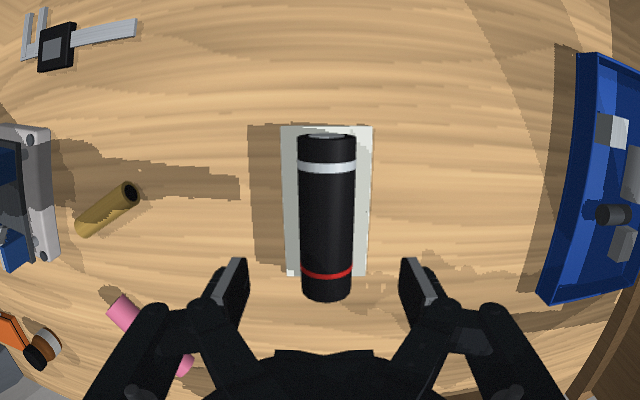

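```bash
cat >> h.py <<'E'
def cloudw(d):
    z=d["range_z"].astype(float); v,u=np.mgrid[0:z.shape[0],0:z.shape[1]]
    a=(u-d["cx"])/d["fx"]; b=(v-d["cy"])/d["fy"]; r=np.hypot(a,b)+1e-9
    t=np.tan(np.minimum(r,1.4)); P=np.stack([a/r*t*z,b/r*t*z,z],-1)
    W=P@R.from_quat(d["attitude"]).as_matrix().T+np.array(d["origin"]); W[(z<=0)|(r>1.3)]=np.nan
    return W
E
python3 - <<'E'
from h import *
from station import viewer
d=viewer.snapshot("wrist"); W=cloudw(d)
m=(abs(W[...,0]-.527)<.085)&(abs(W[...,1]-.348)<.03)&(W[...,2]>.025)&(W[...,2]<.056)
P=W[m]; print(len(P),P.min(0),P.max(0)); print(fitcyl(P,.02,(.527,.348,.031),0.))
v,u=np.where(m); print(u.min(),u.max(),v.min(),v.max())
b=W[300:310,200:210]; print("bench z",np.nanmedian(W[200:220,180:230,2]))
m=(abs(W[...,0]-.527)<.085)&(abs(W[...,1]-.348)<.05)&(W[...,2]>.003)&(W[...,2]<.010)
print("rest",cv2.minAreaRect((W[m][:,:2]*1000).astype(np.float32)))
E
```

```text
9071 [0.46439456 0.33090826 0.02509396] [0.58590119 0.37224419 0.05488175]
(array([0.52394234, 0.35156971, 0.03180552, 0.0080078 ]), np.float64(0.11820115363854848), np.float64(0.00036393812784479493))
296 356 133 302
bench z 0.0007371945724500006
rest ((520.5277099609375, 353.8003234863281), (142.55288696289062, 82.36463165283203), 3.4898996353149414)
```

Lens from wrist depth: (0.525, 0.3515), yaw 0.008, which agrees within 2 mm. The TCP is over it. Descending and grasping.

```bash
python3 -m crank '[0.9,0,1,-20,0, 0.9,0,1,-40,0, 0.9,0,1,-60,0, 0.9,0,1,-75,0, 0.9,0,1,-83,0, 0.9,0,1,-83,0, 0.9,0,1,-83,0]'; python3 -m crank '[0.6,0,0,0,0, 0,0,0,0,0, 0,0,0,0,0, 0,0,0,0,0, 0,0,0,0,0, 0,0,0,0,0, 0,0,0,0,0]' 70
```

```text
t: 12.45
tcp_pos: [0.5263, 0.3505, 0.0386]
tool_rot: [-0.003, 0.707, 0.003, 0.708]
force: [0.1, -0.3, 0.2]
finger_gap: 0.899
t: 13.32
tcp_pos: [0.5261, 0.3508, 0.0391]
tool_rot: [-0.002, 0.707, 0.003, 0.708]
force: [-1.5, 1.9, 4.8]
finger_gap: 0.449
```

```bash
python3 -m crank '[0,0,0,8,0, 0,0,0,20,0, 0,0,0,50,0, 0,0,0,90,0, 0,0,0,120,0, 0,0,0,120,0, 0,0,0,120,0]'; python3 - <<'E'
from h import *
from station import viewer,manip
s=manip.sense(); M=R.from_quat(s["tool_rot"]).as_matrix(); print(s["tcp_pos"],"jaw yaw",np.arctan2(M[1,1],M[0,1]),M[:,0])
d=viewer.snapshot("wrist"); cv2.imwrite("pics/wrist7.png",d["img"][:,:,::-1])
d=viewer.snapshot("side"); pickle.dump(d,open("pics/side7.pkl","wb")); cv2.imwrite("pics/side7.png",d["img"][:,:,::-1])
E
```

```text
t: 14.2
tcp_pos: [0.5248, 0.3498, 0.1571]
tool_rot: [-0.003, 0.708, 0.003, 0.706]
force: [0.7, 0.3, -2.3]
finger_gap: 0.448
[0.52478324 0.34975695 0.15706906] jaw yaw 1.5789156298760554 [-0.0022269  -0.00104723 -0.99999697]
```

View pics/wrist7.png

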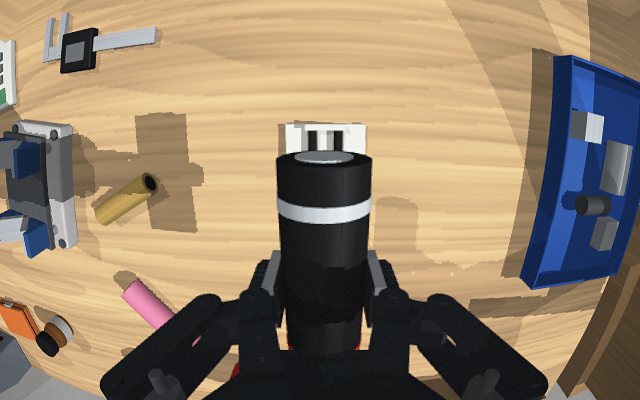

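View pics/side7.png

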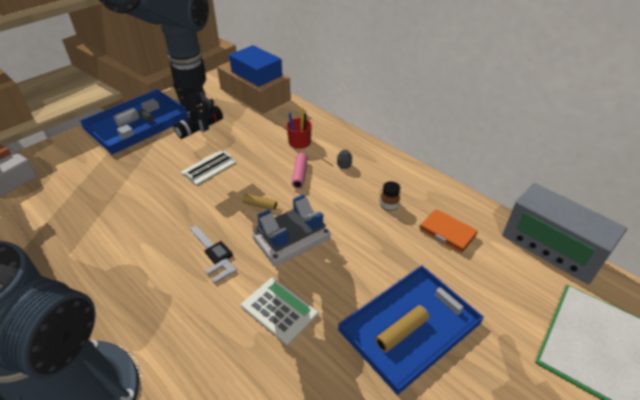

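The lens is held level, glass end (320,157) toward the robot. The sleeve is in the tray (403,328 in side) and the V is empty (290,225). I'm going above the V.

```bash
python3 -m crank '[0,-2,-45,0,-0.03, 0,-4,-95,0,-0.06, 0,-7,-150,0,-0.09, 0,-9,-205,0,-0.12, 0,-12,-260,0,-0.15, 0,-14,-310,0,-0.18, 0,-15,-346,0,-0.206, 0,-15,-346,0,-0.206, 0,-15,-346,0,-0.206, 0,-15,-346,0,-0.206]'; python3 - <<'E'
from h import *
from station import viewer,manip
s=manip.sense(); M=R.from_quat(s["tool_rot"]).as_matrix(); print(s["tcp_pos"],"jaw yaw",np.arctan2(M[1,1],M[0,1]),s["force"])
c=np.array(s["tcp_pos"])-[0,0,.008]
A=[]
for n in("scene","side"):
    d=viewer.snapshot(n); W=cloud(d); hsv=cv2.cvtColor(d["img"],cv2.COLOR_RGB2HSV).astype(int)
    q=(W[...,:2]-c[:2]); a=np.array([np.cos(-.197),np.sin(-.197)]); t=q@a; l=q@[-a[1],a[0]]
    m=(abs(t)<.075)&(abs(l)<.025)&(W[...,2]>c[2]-.02)&(W[...,2]<c[2]+.025)&((abs(t)>.03))
    P=W[m]; A.append(P); print(n,len(P),fitcyl(P,.02,c,-.2), np.percentile(t[m],[1,99]))
    m=(np.hypot(W[...,0]-.5093,W[...,1]-.0036)<.11)&(W[...,2]>.060)&(W[...,2]<.088)
    if m.sum()>50: print("saddles",m.sum(),cv2.minAreaRect((W[m][:,:2]*1000).astype(np.float32)))
    x,y,w,h=(240,100,140,130) if n=="scene" else (220,110,140,160)
    cv2.imwrite(f"pics/{n}8.png",cv2.resize(d["img"][y:y+h,x:x+w,::-1],None,fx=3.6,fy=3.6,interpolation=cv2.INTER_CUBIC))
d=viewer.snapshot("wrist"); cv2.imwrite("pics/wrist8.png",d["img"][:,:,::-1])
E
```

```text
t: 15.55
tcp_pos: [0.5104, 0.0055, 0.1576]
tool_rot: [0.069, 0.704, -0.069, 0.703]
force: [0.5, -0.3, -0.8]
finger_gap: 0.447
[0.51036852 0.00548449 0.15762783] jaw yaw 1.3746390805273285 [ 0.49299114 -0.25497207 -0.78126197]
scene 362 (array([ 0.52528615,  0.00184829,  0.14980916, -0.19326526]), np.float64(0.09687459943809835), np.float64(0.001729987644596226)) [-0.03315938  0.06378099]
saddles 612 ((509.281494140625, 3.4847640991210938), (80.88951873779297, 125.26483917236328), 78.7749252319336)
side 493 (array([ 0.51055685,  0.00534348,  0.15107743, -0.19551567]), np.float64(0.12022355935810332), np.float64(0.0009716456876470297)) [-0.05990101  0.06034666]
saddles 904 ((508.730712890625, 2.2329444885253906), (83.14580535888672, 122.07740783691406), 77.76010131835938)
```

View pics/side8.png

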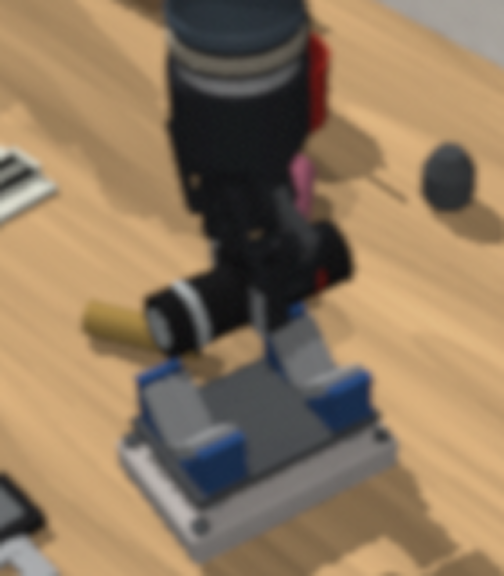

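View pics/wrist8.png

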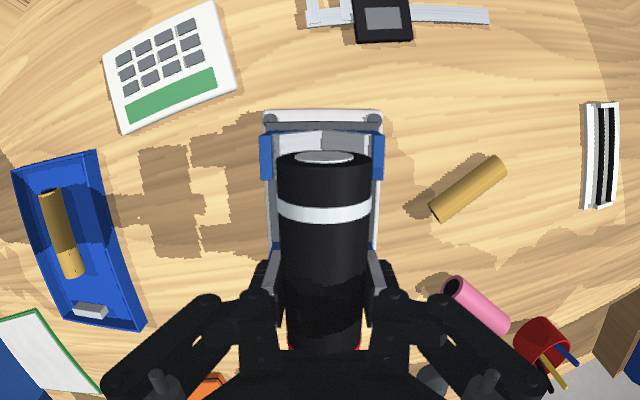

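The side fit shows the lens centred on the TCP (±60 mm). The saddles are about 1 mm in x and 2 mm in y away. Correcting and lowering to just above contact.

```bash
python3 -m crank '[0,-1,-2,-15,0, 0,-1,-2,-30,0, 0,-1,-2,-45,0, 0,-1,-2,-56,0, 0,-1,-2,-62,0, 0,-1,-2,-62,0, 0,-1,-2,-62,0]';python3 -m crank '[0,0,0,-1,0, 0,0,0,-2,0, 0,0,0,-3,0, 0,0,0,-3,0]';
```

```text
t: 16.58
tcp_pos: [0.5101, 0.0022, 0.0964]
tool_rot: [0.07, 0.703, -0.07, 0.704]
force: [0.2, 0.6, -2.5]
finger_gap: 0.442
t: 17.08
tcp_pos: [0.5098, 0.0023, 0.0931]
tool_rot: [0.07, 0.704, -0.07, 0.704]
force: [-0.4, -0.2, -1.8]
finger_gap: 0.448
```

```bash
python3 -m crank '[0,0,1,-1,0, 0,0,1,-2,0, 0,0,1,-2,0, 0,0,1,-2,0]';python3 -m crank '[0,0,0,-0.5,0, 0,0,0,-1,0, 0,0,0,-1,0, 0,0,0,-1,0]'
```

```text
t: 17.58
tcp_pos: [0.5098, 0.0033, 0.0911]
tool_rot: [0.07, 0.704, -0.07, 0.704]
force: [-0.6, 0.1, -2.5]
finger_gap: 0.448
t: 18.08
tcp_pos: [0.5099, 0.0035, 0.0904]
tool_rot: [0.07, 0.703, -0.07, 0.704]
force: [-0.7, 2.9, 4.6]
finger_gap: 0.444
```

```bash
python3 -m crank '[0,0,0,-0.5,0, 0,0,0,-1,0, 0,0,0,-1,0, 0,0,0,-1,0]';python3 -m crank '[0,0,0,-0.5,0, 0,0,0,-1,0, 0,0,0,-1,0, 0,0,0,-1,0]'
```

```text
t: 18.58
tcp_pos: [0.5099, 0.0035, 0.0892]
tool_rot: [0.07, 0.704, -0.07, 0.704]
force: [-0.8, 2.8, 5.4]
finger_gap: 0.444
t: 19.08
tcp_pos: [0.5099, 0.0035, 0.0884]
tool_rot: [0.07, 0.704, -0.07, 0.704]
force: [-1.0, 3.5, 7.5]
finger_gap: 0.449
```

Contact came at TCP z≈0.0905. There is a slight +y side force, so I nudge +y while pressing on to about 6 mm.

```bash
python3 -m crank '[0,0,0.5,-0.5,0, 0,0,0.5,-1,0, 0,0,0.5,-1.5,0, 0,0,0.5,-2,0, 0,0,0.5,-2,0, 0,0,0.5,-2,0]'; python3 -m crank '[0,0,0.5,-0.5,0, 0,0,0.5,-1,0, 0,0,0.5,-1.5,0, 0,0,0.5,-1.5,0, 0,0,0.5,-1.5,0]'; python3 - <<'E'
from h import *
from station import viewer,manip
F=[]
for i in range(6):
    n=("side","scene")[i%2]; d=viewer.snapshot(n); F.append(manip.sense()["force"])
    W=cloud(d); a=np.array([np.cos(-.197),np.sin(-.197)]); q=W[...,:2]-[.5093,.0036]; t=q@a; l=q@[-a[1],a[0]]
    m=(abs(t)>.032)&(abs(t)<.058)&(abs(l)>.034)&(abs(l)<.0395)&(W[...,2]>.05)
    if i<2:
        for k,mm in(("+y",m&(l>0)),("-y",m&(l<0))): print(n,k,mm.sum(),np.median(W[mm][:,2]))
        d0=pickle.load(open(f"pics/{n}0.pkl","rb"));W=cloud(d0); q=W[...,:2]-[.5093,.0036]; t=q@a; l=q@[-a[1],a[0]]
        m=(abs(t)>.032)&(abs(t)<.058)&(abs(l)>.034)&(abs(l)<.0395)&(W[...,2]>.05)
        for k,mm in(("+y",m&(l>0)),("-y",m&(l<0))): print(" before",n,k,mm.sum(),np.median(W[mm][:,2]))
        x,y,w,h=(240,100,140,130) if n=="scene" else (220,130,140,150)
        cv2.imwrite(f"pics/{n}9.png",cv2.resize(d["img"][y:y+h,x:x+w,::-1],None,fx=3.6,fy=3.6,interpolation=cv2.INTER_CUBIC))
print(np.mean(F,0),np.std(F,0),manip.sense()["tcp_pos"],manip.sense()["t"])
E
```

```text
t: 19.82
tcp_pos: [0.5101, 0.0039, 0.0865]
tool_rot: [0.07, 0.703, -0.07, 0.704]
force: [-0.4, 2.5, 8.1]
finger_gap: 0.447
t: 20.45
tcp_pos: [0.5102, 0.0041, 0.0852]
tool_rot: [0.069, 0.703, -0.07, 0.704]
force: [-1.5, 1.3, 8.5]
finger_gap: 0.447
side +y 23 0.07733739666249584
side -y 75 0.0758390746289882
 before side +y 46 0.08176786614626314
 before side -y 89 0.07704056216946331
scene +y 102 0.3585235179003971
scene -y 98 0.35300720645991873
 before scene +y 50 0.08071084738294526
 before scene -y 44 0.08113385282891367
[-0.92962194  1.59726116  9.03339389] [0.33760561 0.33831223 0.21228081] [0.51017908 0.00407982 0.08523151] 20.75
```

View pics/side9.png

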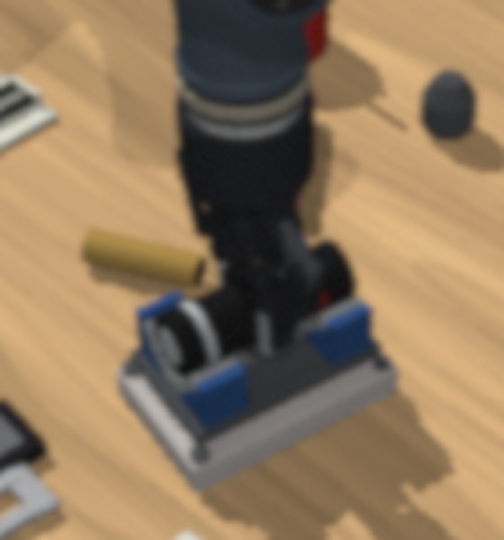

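View pics/scene9.png

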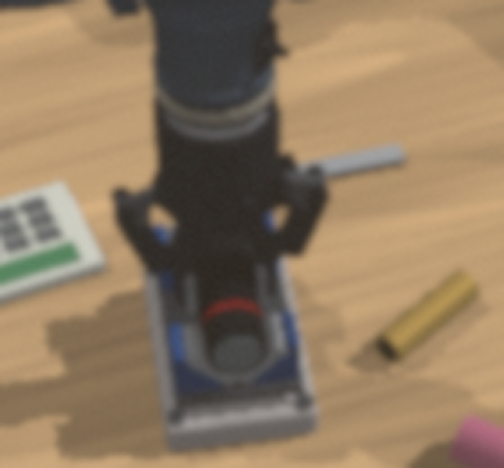

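Force 9.0 N and TCP travel 5.3 mm give a depth of about 5 mm. A little more, plus a small +y nudge.

```bash
python3 -m crank '[0,-0.3,0.5,-0.5,0, 0,-0.3,0.5,-1,0, 0,-0.3,0.5,-1,0, 0,-0.3,0.5,-1,0, 0,-0.3,0.5,-1,0, 0,-0.3,0.5,-1,0, 0,-0.3,0.5,-1,0, 0,-0.3,0.5,-1,0]'; python3 - <<'E'
from h import *
from station import viewer,manip
F=[];T=[]
a=np.array([np.cos(-.197),np.sin(-.197)])
def sel(W,lo,hi,z0,z1):
    q=W[...,:2]-[.5093,.0036]; t=q@a; l=q@[-a[1],a[0]]
    return t,l,(abs(t)>.032)&(abs(t)<.058)&(W[...,2]>z0)&(W[...,2]<z1)
for i in range(6):
    n=("side","scene")[i%2]; d=viewer.snapshot(n); s=manip.sense(); F.append(s["force"]);T.append(s["tcp_pos"])
    if i<2:
        for lab,dd in(("now",d),("before",pickle.load(open(f"pics/{n}0.pkl","rb")))):
            W=cloud(dd); t,l,m=sel(W,0,0,.06,.088)
            for k,mm in(("+y",m&(l>.03)&(l<.043)),("-y",m&(l<-.03)&(l>-.043))): print(n,lab,k,mm.sum(),np.percentile(W[mm][:,2],[50,90,97]).round(4))
        W=cloud(d); q=W[...,:2]-[.5093,.0036]; t=q@a; l=q@[-a[1],a[0]]
        m=(abs(t)<.075)&(abs(t)>.025)&(abs(l)<.017)&(W[...,2]>.08)&(W[...,2]<.105)
        print("lens",n,fitcyl(W[m],.02,(.5093,.0036,.076),-.2),np.percentile(t[m],[1,99]))
print(np.mean(F,0),np.std(F,0),np.mean(T,0),s["t"],s["tool_rot"])
d=viewer.snapshot("wrist"); cv2.imwrite("pics/wrist10.png",d["img"][:,:,::-1])
E
```

```text
t: 21.75
tcp_pos: [0.5102, 0.0041, 0.0844]
tool_rot: [0.069, 0.703, -0.07, 0.704]
force: [-0.9, -0.1, 10.5]
finger_gap: 0.445
side now +y 46 [0.0755 0.0779 0.0781]
side now -y 180 [0.0734 0.0773 0.0784]
side before +y 101 [0.0811 0.0834 0.0839]
side before -y 217 [0.0759 0.0828 0.0836]
lens side (array([ 0.51060366,  0.00369929,  0.07714482, -0.1973947 ]), np.float64(0.12073254434914493), np.float64(0.0011589909376130206)) [-0.0591083   0.06162618]
scene now +y 54 [0.0746 0.0773 0.0778]
scene now -y 65 [0.0741 0.0772 0.0784]
scene before +y 87 [0.0796 0.0833 0.0845]
scene before -y 96 [0.0799 0.0828 0.0835]
lens scene (array([ 5.27151144e-01,  2.71874000e-05,  7.58573353e-02, -2.10082539e-01]), np.float64(0.09051919818404336), np.float64(0.0013366583157028277)) [-0.02699391  0.06357228]
[-1.19205163  0.15567476  9.72099646] [0.48187196 0.42144343 0.41149652] [0.51018066 0.00410649 0.08439028] 22.05 [ 0.0691092   0.70300923 -0.06989573  0.7043554 ]
```

View pics/wrist10.png

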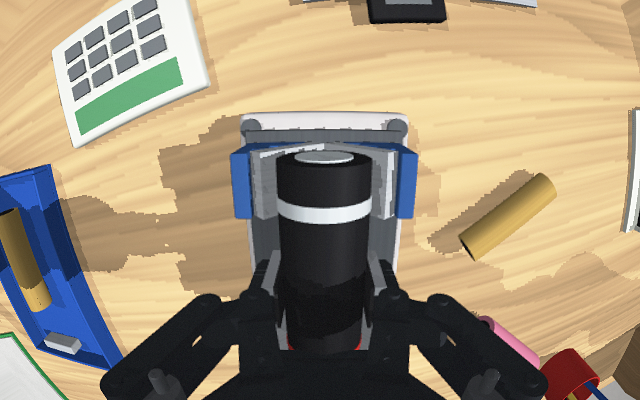

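Everything agrees: saddle tops sank 5–6 mm on both sides, the push is about 10 N, the side force is about 0 and the lens is centred within about 1–2 mm. Handing in.

```bash
python3 - <<'E'
from station import workorder,manip
print(workorder.sign_off()); s=manip.sense(); print(s["t"],s["force"],s["tcp_pos"],s["finger_gap"])
E
```

```text
the job is handed in; nothing more can be done
None
the job is handed in; nothing more can be done
```

I moved the brass sleeve from the V to the blue tray. It was lowered until it touched the floor, then released clear of the gauge block. I then laid the lens barrel in the V, glass end toward the robot, and handed the job in at about 22 s still gripping it (70 N grip) and pressing down.

**Press depth:** the saddle tops sank about 5–6 mm on both sides by the camera depth images. The tool had gone down 6.1 mm since contact. The push was about 9.7 N with almost no sideways force, which suggests the load is on both flanks.

**Centring:** the side camera puts the barrel within 1–2 mm of centre along the V, with its yaw matching the V. The scene camera's fit of the barrel was off centre because the gripper hid part of it, so I ignored it.

**Other things on the bench:** the last wrist view shows the sleeve still in the tray. I never deliberately touched any of the other things and saw no sign that any had moved, but I didn't re-measure each one. The sign-off call gave no verdict.

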